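Switch off the fabric shaver

TASK

The fabric shaver (the appliance with the round steel mesh on its head) was left switched on in its charging tray on top of the washing machine. With a fingertip in the recess on its handle, slide its little black switch all the way away from the mesh head, to the tail end of its travel, and leave it there. Leave the switch of the torch, which lies in a tray of the same kind, as it is.

Things in the scene. Friction and masses are not known exactly. Their poses are not given: they have to be found in the camera images.
- shaver: Fabric shaver in a fixed grey tray (285 x 98 x 10 mm): white handle 74 mm wide, flat top 52 mm above the worktop; round head, 100 mm across, with a steel mesh facing up (49 mm high) at x = +0.100; clear lint box at the tail (-x). Recess in the handle's top: x -0.055 to +0.039, y -0.023 to +0.023, flat floor at z 0.042. Origin: under the handle on the worktop; x from tail to head, y across, z up.
- shaver_cap (a point): Centre of the top face of the shaver's black slide switch, moving with it; axes as shaver. The switch is 12 mm long (x), 20 mm wide (y) and stands 10 mm above the recess floor, its top flush with the handle's top, 52 mm above the worktop. The recess round it is 46 mm wide, centred on it; on its head side (+x) at least 53 mm of recess floor lie free for a fingertip.
- shaver_switch (a joint): Travel of the shaver's slide switch, m: 0 is fully off at the tail end, 0.022 fully on at the head end (grows along +x of shaver). It starts near the head end, has hard stops at both ends, slides against about 2.5 N of friction and stays where it is left (no spring).
- torch_cap (a point): Centre of the top of the torch's slide switch: not to be moved. The torch has the same handle, recess, switch, tray and axes as the shaver, but its head is a level cone-shaped reflector, up to 89 mm in diameter, top 98 mm above the worktop, lens facing +x. Torch and shaver may lie left or right. The torch's switch may start anywhere in its travel.

How it is judged:
By the outcome, as a careful person would: the job done as asked, in the order asked, and still so for the second after the job is handed in, with the robot touching nothing.
It also fails if it takes over 29 s, if anything falls off the work surface, if the arm or the gripper's body presses on something with over 40 N, if the wrist force passes 120 N, or if a joint passes its speed limit or range.

ROBOT

A 7-joint arm with a two-finger parallel gripper is mounted at the origin on the work surface. World frame = base frame: x ahead of the robot, y to its left, z up, the work surface at z = 0. Lengths are in m, angles in rad, forces in N, time in s.
With the tool pointing down it reaches from about 0.425 to 0.925 m from the base axis. Payload 6.8 kg.
Tool frame: the origin (TCP) lies midway between the tips of the shut fingers; the grasp point (between the pads) lies 19 mm behind it; z points along the fingers, y is the line along which they close (so a half turn about z gives the same grasp; the last joint's range is limited). The gripper opens to 85 mm and grips with 20 to 120 N. Pads are 22 mm wide; open, the fingers measure 114 mm over their backs; the gripper's body (76 mm by 85 mm) begins 54 mm behind the grasp point. The pads swing forward as they close: fully open they stand 13 mm farther back than shut.
Start: joints at [-1.355, 0.477, 0.022, 1.555, -0.011, 1.109, -0.083], TCP at [0.215, 0.64, 0.231] pointing down, gripper open.
Joint ranges: [-2.96, 2.96], [-0.34, 2.1], [-1.41, 1.46], [0.24, 2.44], [-1.37, 4.51], [0.17, 1.92], [-2.96, 2.96]. Speed limits (rad/s): [2.39, 2.39, 3.14, 3.14, 3.14, 3.14, 3.14].

INTERFACE

Orientations are given as a unit quaternion [w, x, y, z].
In Python, from station import readout, imaging, hand_in gives the robot as it stands.
- The arm moves only by the tool drive_tool, never from a script. Its argument "series" is a list of rows, each a list of 5 numbers: the shift along the tool's x, y, z in cm, then the turn about the tool's z in degrees, then the closure, from -1 (fully open) to 1 (shut). A call has 1 to 8 rows; each row shifts and turns the commanded pose from where the row before left it, along the tool's axes as they then stand; what a row does not reach is not made up. A row lasts 1/10 s, in which the tool goes at most 50 mm and 8.59 degrees, less where a joint would pass 70% of its speed; a pose out of reach is approached as far as the arm can. A call with a gripper value outside its range is refused whole. The fingers move at their own pace and stop on an object; "squeeze" is the grip in N (left out, the last holds). Time passes only in rows, so rows that do not move let the fingers close. It gives the time, the measured TCP pose, the force, the opening and the grip force at its end, in the units of the state.
- readout.get_obs(): the state, without advancing time (a new reading comes with each control period).
- imaging.read_camera(name): name is "scene" or "top"; returns the picture (384x512x3 uint8, red, green, blue); there is no depth.
- imaging.camera_model(name): a dict with "vfov" (degrees; the focal length in pixels is half the picture's height over the tangent of half this angle, whatever the lens; pixels are square), "cx", "cy" (the principal point, pixels), "xyz" and "orientation" of the camera in the world. Camera axes: x right, y down, z forward; pixel columns grow to the right and rows downward; lengths in m; the calibration is good to about 2 mm. A picture is of the moment at which its call begins. camera_model takes no time and is no camera call.
- hand_in(): hands the job in; it is judged then, once.
Trained networks look in the newest picture that a camera, given by its name, has taken for a name from the list of things; names that differ only in an ending like _2 or _b are one class to them, and where a whole thing is asked for, a point or a joint stands for the part that bears it (a point fixed in the world has none). Each returns a list of dicts, best first, with "conf" (0 to 1); they miss things now and then, are a little off and sometimes report something else, mostly with a low value. They report only what shows in the picture. A call takes as long as a camera call.
- imaging.cut_out(thing, camera): "mask" (384x512 bool, what is visible of it) and "centre" ([column, row] in pixels, amid what is visible of it).
The state is a dict: "t": time; "q": joint angles; "joint_vel": joint speeds; "joint_torque": joint torques, N m; "eef_pos": TCP position; "tool_rot": TCP orientation; "contact_force": force on the tool from outside, world axes, zero at the start; "torque": the same for the moment, N m; "gripper_width": opening from 0.0 (shut) to 1.0 (fully open); "grasp_force": force on a finger pad.
Only numpy, scipy, OpenCV 4.12 (cv2) and the standard library are available. Lean on these libraries where they do the work, as an engineer would, in place of code of your own. Each camera call takes 0.05 s, during which the arm holds its last target. There are 200 camera calls.

## Working session

There is one attempt and no reset: what is moved stays moved. The work goes in short steps, Python scripts to look and compute and a tool call to move; the robot and the scene stay as the last step left them, time stands still between calls to the robot, and variables do not carry over. Pictures are saved under pics/ and viewed, at most 10 in all, crops included, and the job is handed in when it is done.

Besides the shell and the picture viewer there is one more tool, called after "Call:" by a JSON object that holds its "fn" and its "kwargs", one argument or row to a line. drive_tool: Moves the arm, as the interface text tells. Its arguments: {"type":"object","properties":{"series":{"type":"array"},"squeeze":{"type":"number"}},"required":["series"]}

```bash
mkdir -p pics; cat > h.py <<'E'
import numpy as np, cv2
from scipy.spatial.transform import Rotation as R
from station import readout, imaging, hand_in
def ray(cam,px):
    m=imaging.camera_model(cam); f=192/np.tan(np.radians(m['vfov'])/2)
    q=m['orientation']; r=R.from_quat([q[1],q[2],q[3],q[0]])
    return np.array(m['xyz']), r.apply([(px[0]-m['cx'])/f,(px[1]-m['cy'])/f,1])
def at(cam,px,z):
    o,d=ray(cam,px); return o+d*(z-o[2])/d[2]
def proj(cam,p):
    m=imaging.camera_model(cam); f=192/np.tan(np.radians(m['vfov'])/2)
    q=m['orientation']; c=R.from_quat([q[1],q[2],q[3],q[0]]).inv().apply(np.array(p)-m['xyz'])
    return np.array([m['cx']+f*c[0]/c[2], m['cy']+f*c[1]/c[2]])
E
python3 - <<'E'
from h import *
ims=[]
for c in ("scene","top"):
    im=imaging.read_camera(c); ims.append(im); print(c,imaging.camera_model(c))
    for t in ("shaver","shaver_cap","torch_cap"):
        for d in imaging.cut_out(t,c): print(t,d['conf'],d['centre'],d['mask'].sum(),at(c,d['centre'],.052))
for c,im in zip("st",ims): cv2.imwrite(f"pics/{c}0.png",im[...,::-1])
print(readout.get_obs())
E
```

```text
scene {'vfov': 44.16101920410169, 'cx': 251.78021684662968, 'cy': 190.81026592968385, 'xyz': array([1.09244125, 0.3041624 , 0.79230668]), 'orientation': array([-0.18170293,  0.48693208,  0.79381723, -0.31580912])}
shaver 0.75 [162.1, 177.9] 4876 [ 0.54491159 -0.21706278  0.052     ]
shaver_cap 0.61 [173.8, 157.8] 49 [ 0.47967425 -0.22989977  0.052     ]
torch_cap 0.54 [362.2, 221.3] 94 [0.46730718 0.21308722 0.052     ]
top {'vfov': 57.71511501818474, 'cx': 254.61385021725394, 'cy': 190.76656090373982, 'xyz': array([0.47606111, 0.00849024, 0.83341027]), 'orientation': array([-0.01129033, -0.70392322,  0.70991106, -0.01977155])}
shaver 0.71 [341.5, 178.7] 5130 [ 0.51107809 -0.22363418  0.052     ]
shaver_cap 0.49 [341.3, 193.7] 50 [ 0.47702175 -0.2227724   0.052     ]
{'t': 0.4, 'q': array([-1.35509325,  0.47714001,  0.0224076 ,  1.55552221, -0.01150769,
        1.1093025 , -0.08308149]), 'joint_vel': array([ 0.00146767, -0.00167006,  0.00076248, -0.00155937,  0.00141801,
        0.00026438,  0.00092758]), 'joint_torque': array([-1.66797581e-03, -5.95635295e+01,  1.60375971e+00, -2.81120342e+01,
        1.23122073e-02,  3.83129503e-03,  3.58761213e-05]), 'eef_pos': array([0.2147522 , 0.63986633, 0.2311624 ]), 'tool_rot': array([-1.59392083e-05,  1.61202092e-01,  9.86921411e-01, -1.20773840e-04]), 'contact_force': array([-0.62798991, -0.55306555, -0.11164337]), 'torque': array([ 0.01063041, -0.02372192, -0.00585608]), 'grasp_force': 0.0, 'gripper_width': 1.00216260219962}
```

View pics.

View pics/s0.png

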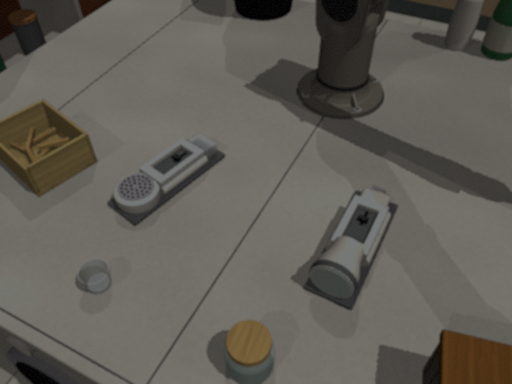

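View pics/t0.png

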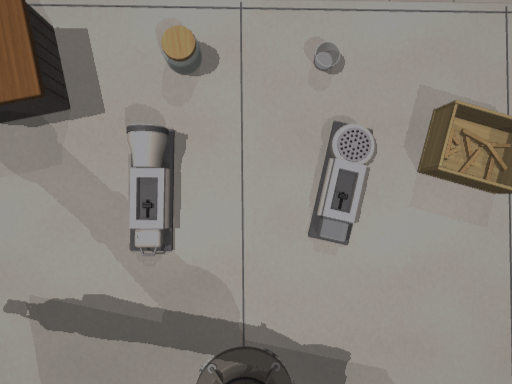

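```bash
python3 - <<'E'
from h import *
im=cv2.imread('pics/t0.png'); a=cv2.resize(im[110:250,290:400],None,fx=5,fy=5,interpolation=cv2.INTER_CUBIC)[:600]
s=cv2.imread('pics/s0.png'); s=cv2.resize(s[125:225,100:230],None,fx=5,fy=5,interpolation=cv2.INTER_CUBIC)
cv2.imwrite('pics/t0c.png',cv2.convertScaleAbs(a,alpha=1.3)); 
h=at('top',(354,145),.049); t=at('top',(335,232),.03); print(h,t,np.degrees(np.arctan2(*(h-t)[1::-1])))
h2=at('scene',(136,191),.049);print(h2)
d=imaging.cut_out('shaver','top')[0]['mask']
ys,xs=np.nonzero(d); P=np.array([at('top',(x,y),.04)[:2] for x,y in zip(xs,ys)])
print(P.mean(0),cv2.minAreaRect((P*1000).astype(np.float32)))
E
```

```text
[ 0.58809066 -0.25435447  0.049     ] [ 0.38800238 -0.21338513  0.03      ] -11.571724770595853
[ 0.60039985 -0.24712062  0.049     ]Traceback (most recent call last):
  File "<stdin>", line 8, in <module>
  File "h.py", line 9, in at
    o,d=ray(cam,px); return o+d*(z-o[2])/d[2]
        ~~~^^^^^^^^
  File "h.py", line 5, in ray
    m=imaging.camera_model(cam); f=192/np.tan(np.radians(m['vfov'])/2)
ValueError: time passes only in moves, steps and waits
```

View pics/t0c.png

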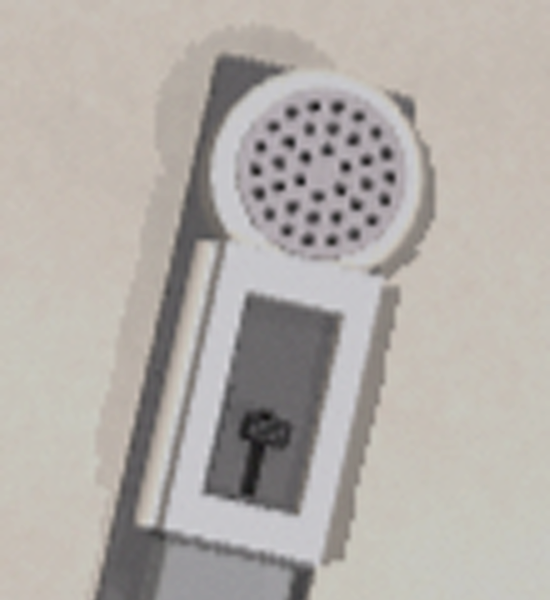

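```bash
python3 - <<'E'
from h import *
C=np.array([(247,295),(343,315),(300,515),(205,492)])/5+[290,110]-.4
P=np.array([at('top',c,.052) for c in C]); print(P.round(4))
for i,j in((0,1),(1,2),(2,3),(3,0)): print(np.linalg.norm(P[i]-P[j]))
c=P.mean(0); u=(P[0]+P[1]-P[2]-P[3])[:2]; u/=np.linalg.norm(u); yaw=np.degrees(np.arctan2(u[1],u[0]))
cap=at('top',np.array([265,430])/5+[290,110]-.4,.052); cs=at('scene',(173.8+6,157.8-3),.052)
capn=at('top',(341.3,193.7),.052);v=np.array([-u[1],u[0]])
print(c,yaw,u); 
for p in (cap,capn): print(p,'rel recess centre',(p-c)[:2]@u,(p-c)[:2]@v)
head=at('top',np.array([322,173])/5+[290,110]-.4,.049);print(head,(head-c)[:2]@u,(head-c)[:2]@v)
E
```

```text
[[ 0.5341 -0.2182  0.052 ]
 [ 0.5247 -0.2623  0.052 ]
 [ 0.4339 -0.2413  0.052 ]
 [ 0.4448 -0.1979  0.052 ]]
0.045089548157574176
0.09314503689343974
0.0448203112944832
0.09150378647007155
[ 0.48439122 -0.2299062   0.052     ] -12.902808768953383 [ 0.97475025 -0.2232979 ]
[ 0.47268382 -0.22570765  0.052     ] rel recess centre -0.012349316513490149 0.0014782984899802845
[ 0.47702175 -0.2227724   0.052     ] rel recess centre -0.008776355918079452 0.005308087184674514
[ 0.58992248 -0.25437693  0.049     ] 0.10833089064309916 -0.00028794074780599463
```

Call:
{"fn": "drive_tool", "kwargs": {
  "series": [
    [-3.6, -3.3, 0, 0, 1],
    [-3.6, -3.3, 0, 0, 1],
    [-3.6, -3.3, 0, 0, 1],
    [-3.6, -3.3, 0, 0, 1],
    [-3.6, -3.3, 0, 0, 1],
    [-3.6, -3.3, 0, 0, 1],
    [-3.6, -3.3, 0, 0, 1],
    [-3.6, -3.3, 0, 0, 1]
  ],
  "squeeze": 40
}}

```text
t: 1.25
eef_pos: [0.4045, 0.2962, 0.2317]
tool_rot: [0.0, 0.161, 0.987, 0.0]
contact_force: [1.4, 0.2, 0.2]
gripper_width: 0.003
grasp_force: 0.0
```

Call:
{"fn": "drive_tool", "kwargs": {
  "series": [
    [-2.2, -4.0, 0, 0, 1],
    [-2.2, -4.0, 0, 0, 1],
    [-2.2, -4.0, 0, 0, 1],
    [-2.2, -4.0, 0, 0, 1],
    [-2.2, -4.0, 0, 0, 1],
    [-2.2, -4.0, 0, 0, 1],
    [-2.2, -4.0, 0, 0, 1],
    [-2.2, -4.0, 0, 0, 1]
  ]
}}

```text
t: 2.05
eef_pos: [0.469, -0.0631, 0.2317]
tool_rot: [0.001, 0.161, 0.987, 0.0]
contact_force: [0.8, -0.2, -0.9]
gripper_width: 0.0
grasp_force: 0.0
```

Call:
{"fn": "drive_tool", "kwargs": {
  "series": [
    [-2.2, -3.8, 2, 0, 1],
    [-2.2, -3.8, 2, 0, 1],
    [-2.2, -3.8, 2, 0, 1],
    [-2.1, -3.8, 2, 0, 1],
    [0, 0, 2, -5.6, 1],
    [0, 0, 1, 0, 1],
    [0, 0, 0, 0, 1]
  ]
}}

```text
t: 2.75
eef_pos: [0.5021, -0.232, 0.12]
tool_rot: [-0.001, 0.114, 0.994, 0.001]
contact_force: [-1.0, 0.6, 0.2]
gripper_width: -0.001
grasp_force: 0.0
```

```bash
python3 - <<'E'
from h import *
t=imaging.read_camera('top'); s=imaging.read_camera('scene'); o=readout.get_obs(); print(o['eef_pos'],o['tool_rot'],o['t'])
print(proj('top',o['eef_pos']),proj('scene',o['eef_pos']))
b=cv2.resize(s[95:215,110:240],None,fx=6,fy=6,interpolation=cv2.INTER_CUBIC)[:600]
b=cv2.convertScaleAbs(b[:600],alpha=1.4)
cv2.imwrite('pics/s1.png',cv2.resize(cv2.convertScaleAbs(s[95:220,100:240],alpha=1.5),None,fx=4.5,fy=4.5,interpolation=cv2.INTER_CUBIC)[...,::-1])
E
```

```text
[ 0.50340139 -0.23205454  0.12182262] [2.13455275e-04 1.12802593e-01 9.93617355e-01 2.86247584e-04] 2.85
[355.4347409  180.80022512] [162.25574315 140.60731193]
```

View pics/s1.png

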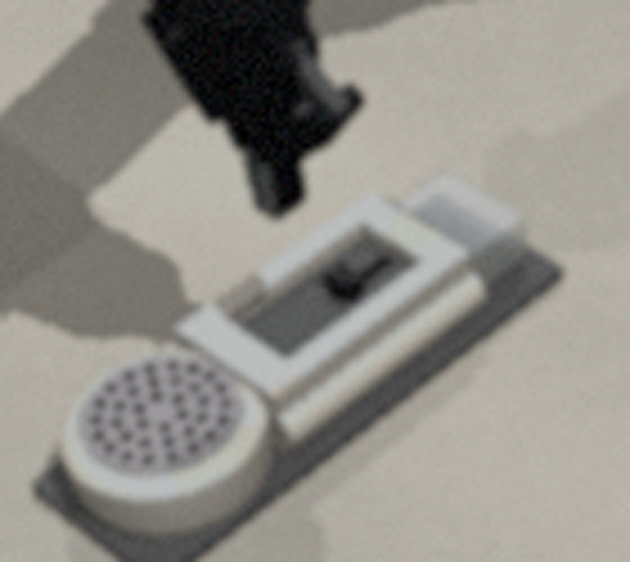

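```bash
python3 - <<'E'
from h import *
# near = +y side
for n,p in dict(headL=(288,357),tailL=(417,263),tailR=(364,224),headR=(232,316)).items(): print(n,at('scene',np.array(p)/4.5+[100,95]-.4,.052))
P=np.array([at('scene',np.array(p)/4.5+[100,95]-.4,.052) for p in [(288,357),(417,263),(364,224),(232,316)]]);print(P.mean(0))
m=at('scene',np.array([160,415])/4.5+[100,95]-.4,.049);print('mesh',m)
E
```

```text
headL [ 0.5332488  -0.22112827  0.052     ]
tailL [ 0.44737646 -0.20043718  0.052     ]
tailR [ 0.43418576 -0.24146507  0.052     ]
headR [ 0.52168661 -0.26304268  0.052     ]
[ 0.48412441 -0.2315183   0.052     ]
mesh [ 0.59118487 -0.25628829  0.049     ]
```

Call:
{"fn": "drive_tool", "kwargs": {
  "series": [
    [0, -0.3, 2.5, 0, 1],
    [0, 0, 2, 0, 1],
    [0, 0, 1, 0, 1],
    [0, 0, 0.8, 0, 1],
    [0, 0, 0.6, 0, 1],
    [0, 0, 0.4, 0, 1],
    [0, 0, 0.3, 0, 1],
    [0, 0, 0, 0, 1]
  ]
}}

```text
t: 3.65
eef_pos: [0.5023, -0.236, 0.0453]
tool_rot: [-0.0, 0.113, 0.994, 0.0]
contact_force: [-1.3, 0.6, 0.3]
gripper_width: 0.001
grasp_force: 0.0
```

Call:
{"fn": "drive_tool", "kwargs": {
  "series": [
    [0.5, 0, 0, 0, 1],
    [0.5, 0, 0, 0, 1],
    [0.4, 0, 0, 0, 1],
    [0.4, 0, 0, 0, 1],
    [0.4, 0, 0, 0, 1],
    [0.3, 0, 0, 0, 1],
    [0.2, 0, 0, 0, 1],
    [0, 0, 0, 0, 1]
  ]
}}

```text
t: 4.45
eef_pos: [0.4759, -0.23, 0.0454]
tool_rot: [0.0, 0.113, 0.994, 0.0]
contact_force: [0.4, -1.2, 1.4]
gripper_width: -0.0
grasp_force: 0.7
```

Call:
{"fn": "drive_tool", "kwargs": {
  "series": [
    [0.2, 0, 0, 0, 1],
    [0.2, 0, 0, 0, 1],
    [0, 0, 0, 0, 1]
  ]
}}

```text
t: 4.75
eef_pos: [0.4719, -0.229, 0.0454]
tool_rot: [-0.0, 0.113, 0.994, 0.0]
contact_force: [2.6, -0.3, 1.3]
gripper_width: -0.0
grasp_force: 0.9
```

Contact and sliding; continue to the stop.

Call:
{"fn": "drive_tool", "kwargs": {
  "series": [
    [0.1, 0, 0, 0, 1],
    [0.1, 0, 0, 0, 1],
    [0.1, 0, 0, 0, 1],
    [0, 0, 0, 0, 1]
  ]
}}

```text
t: 5.15
eef_pos: [0.469, -0.2284, 0.0453]
tool_rot: [-0.0, 0.113, 0.994, 0.0]
contact_force: [1.6, 0.4, 1.9]
gripper_width: -0.005
grasp_force: 1.1
```

Call:
{"fn": "drive_tool", "kwargs": {
  "series": [
    [0.1, 0, 0, 0, 1],
    [0.1, 0, 0, 0, 1],
    [0.1, 0, 0, 0, 1],
    [0, 0, 0, 0, 1]
  ]
}}

```text
t: 5.55
eef_pos: [0.4671, -0.2279, 0.0454]
tool_rot: [0.001, 0.113, 0.994, -0.0]
contact_force: [5.1, -0.9, -1.4]
gripper_width: -0.006
grasp_force: 2.5
```

Call:
{"fn": "drive_tool", "kwargs": {
  "series": [
    [0.1, 0, 0, 0, 1],
    [0.1, 0, 0, 0, 1],
    [0, 0, 0, 0, 1]
  ]
}}

```text
t: 5.85
eef_pos: [0.467, -0.2279, 0.0456]
tool_rot: [0.003, 0.112, 0.994, -0.001]
contact_force: [9.7, -2.1, -5.6]
gripper_width: 0.004
grasp_force: 4.7
```

Call:
{"fn": "drive_tool", "kwargs": {
  "series": [
    [-0.5, 0, 0, 0, 1],
    [-0.7, 0, 0, 0, 1],
    [0, 0, 0, 0, 1],
    [0, 0, -3, 0, 1],
    [0, 0, -5, 0, 1],
    [0, 4, -5, 0, 1],
    [0, 4, 0, 0, 1],
    [0, 0, 0, 0, 1]
  ]
}}

```text
t: 6.65
eef_pos: [0.4935, -0.155, 0.165]
tool_rot: [0.001, 0.109, 0.994, 0.002]
contact_force: [-0.5, 1.0, -0.3]
gripper_width: -0.002
grasp_force: 0.0
```

```bash
python3 - <<'E'
from h import *
t=imaging.read_camera('top'); s=imaging.read_camera('scene'); print(readout.get_obs()['eef_pos'])
f=lambda a:cv2.resize(cv2.convertScaleAbs(a,alpha=1.4),(400,500),interpolation=cv2.INTER_CUBIC)
cv2.imwrite('pics/e.png',np.hstack([f(t[130:245,310:402]),f(s[130:230,110:190+40][:, :80+40][:150])])[...,::-1])
E
```

```text
[ 0.49135287 -0.15941001  0.16399753]
```

View pics/e.png

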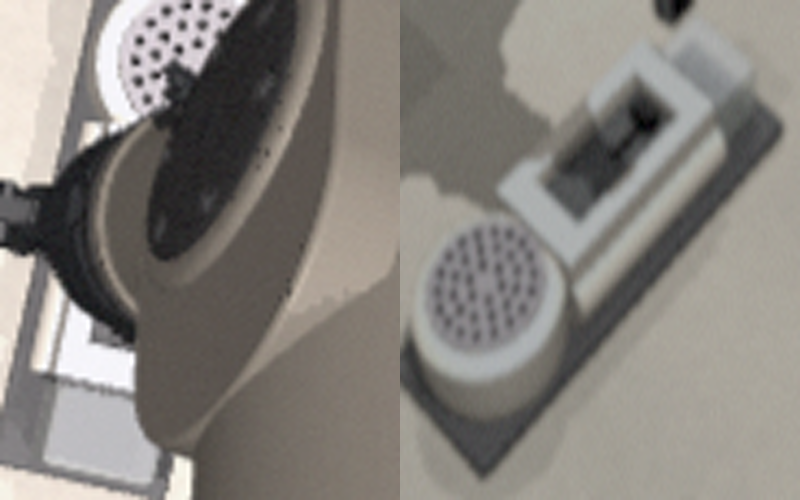

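The scene view (right half) shows the switch near (640,110), close to the tail end of the recess, with the slot now exposed on its head side. The arm blocks the top view, so I'll clear it for one last check.

Call:
{"fn": "drive_tool", "kwargs": {
  "series": [
    [0, 4.5, -1, 0, 1],
    [0, 4.5, -1, 0, 1],
    [0, 4.5, -1, 0, 1],
    [0, 4.5, 0, 0, 1],
    [0, 0, 0, 0, 1],
    [0, 0, 0, 0, 1]
  ]
}}

```text
t: 7.35
eef_pos: [0.5316, 0.0144, 0.1934]
tool_rot: [-0.001, 0.112, 0.994, -0.001]
contact_force: [-0.9, -0.1, 0.1]
gripper_width: 0.0
grasp_force: 0.0
```

```bash
python3 - <<'E'
from h import *
t=imaging.read_camera('top')
cv2.imwrite('pics/e2.png',cv2.resize(t[110:250,290:400],None,fx=4,fy=4,interpolation=cv2.INTER_CUBIC)[...,::-1])
c=np.array([.4842,-.2307]);u=np.array([.9748,-.2233])
for d in imaging.cut_out('shaver_cap','top'): p=at('top',d['centre'],.052); print(d['conf'],d['centre'],p,(p[:2]-c)@u-.008)
E
```

```text
0.52 [341.7, 181.4] [ 0.50494134 -0.22402132  0.052     ] 0.010727314175190412
```

View pics/e2.png

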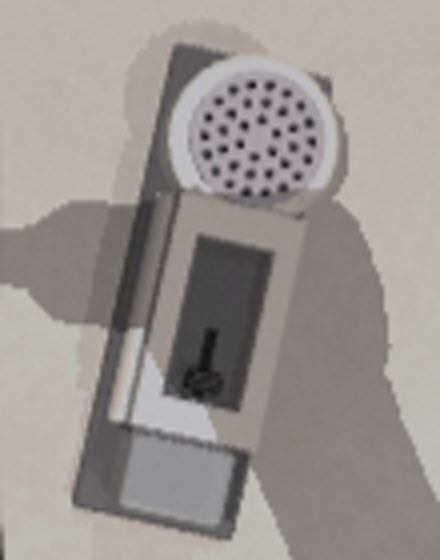

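The picture shows the switch at crop (203,382), with the slot open on its head side. It has moved about 21 mm and sits at the tail stop. The network's report of it at row 181 is wrong: that spot is empty recess floor in shadow.

```bash
python3 -c "
from station import hand_in
print(hand_in())"
```

```text
the job is handed in; nothing more can be done
None
```

The shaver's switch is at its tail-end stop (off), the torch was not touched, and the job was handed in at about 7.4 s with the arm clear of everything.

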